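# Lever open a shielded sample box

### The job

The heavy lid of the shielded sample box has to stand open so that the vials inside can be reached. With your fingertips, push the loose lever along its length towards the box until its nose is fully home under the lid's overhanging lip, against the box; then press its long end down onto the rubber stop, and finish while holding it down there with the lid raised. Do not lift the lever or touch the lid, and leave everything else on the worktop as it stands.

Things in the scene. Friction and masses are not known exactly. Their poses are not given: they have to be found in the camera images.
- unit: fixed lifting unit, grey stand and box on a steel base plate (430 x 70 x 8 mm). Origin on the worktop under the roller; +x runs from the handle side to the box, z up. At x = 52 to 70 mm stands the nose rest (top at z = 90 mm, like the roller's), between guides 30 mm apart
- roller (a point): top of the fixed roller on which the lever lies, 90 mm above the worktop, x = 0 of the unit; on either side a grey cheek, 30 mm long in x, 30 mm between them, tops at z = 99 mm. Axes of the unit
- stop (a point): middle of the top of the black rubber stop under the lever's long end, 178 mm from the roller, 32 mm in diameter, top 18 mm above the worktop (reaching it, the lever stops hard). Axes of the unit
- box_front (a point): middle of the top edge of the box's front face, at x = 103 mm of the unit, z = 107 mm; the grey box is 110 x 110 mm and holds two vials. The lever's nose comes to rest against this face, below this edge. Axes of the unit
- lid (a joint): hinge of the lid, a steel slab 129 x 110 x 20 mm of 2 to 3 kg hinged on the box's far edge; 0 shut, grows as the front rises, in rad; about 0.23 with the lever home and on its stop; it falls shut when let go
- lip (a point): middle of the lower front edge of the lid, which overhangs the box's front face by 23 mm; 107 mm above the worktop when shut. Site axes are those of the lid
- lever: loose straight lever, 302 mm long, 0.9 kg: bar 24 mm wide, 12 mm thick, with a steel block (38 x 56 x 36 mm) on top near the nose. Rests level by its weight on roller and nose rest, slides along its length, tips over the roller. Origin on its underside, 102 mm behind the nose's tip, over the roller when home; +x to the nose, z up. Starts 25 to 32 mm short of home; 5 to 10 N slide it
- pad (a point): middle of the top of the handle plate at the long end; the plate is 44 mm long (along the lever) x 44 mm wide x 12 mm thick, its end face 22 mm behind this point; 102 mm above the worktop at the start, about 38 mm with the lever on the stop. Axes of the lever. It takes about 6 to 12 N down here to raise the lid
- nose (a point): tip of the lever's nose, half way up its 12 mm thickness. Home, it touches the box's front face (x = 102 to 103 mm of the unit) 22 mm inside the lip's front edge, its top 5 mm below the lip. Axes of the lever
- saddle (a point): the lever's origin, on its underside: 90 mm above the worktop while the lever lies on the roller
- septa_box: small closed white box 49 x 69 x 32 mm, bystander beside the lever; origin under its centre, z up
- vial_a: vial 22 mm in diameter, 40 mm high, bystander beside the lever's long end; origin under its centre, z up
- bottle: small white bottle 42 mm in diameter, 91 mm high, bystander beside the roller stand; origin under its centre, z up
- beaker: glass beaker 44 x 49 x 59 mm, bystander on the right; origin under its centre, z up
- mouse: computer mouse 115 x 59 x 38 mm, bystander on the right; origin under its centre, z up
- tape: roll of tape 100 mm in diameter, 25 mm high, lying flat, bystander on the left; origin under its centre, z up

How it is judged:
On the way, in this order (a step that is already met when the one before it is completed fails the run):
1. the lever's nose lies under the lip, at least 14 mm past its front edge, with the lid still shut (x of nose in the frame of unit above 0.094 m and value of joint lid below 0.03 rad), for 0.2 s.
2. the lid is raised by the lever to at least 0.18 rad (value of joint lid above 0.18 rad and contact force between lever and lid above 1 N), for 0.2 s.
At the end, for the whole second after the job is handed in: the lid stands at least 0.18 rad open, borne by the lever's nose; the lever lies still across its roller (within 20 mm of home) with its handle plate's top less than 48 mm above the worktop, held down by the fingers with more than 1 N (all of step 2 and contact force between the fingers and lever above 1 N and height (world z) of pad below 0.048 m and horizontal distance between saddle and unit below 0.02 m and linear speed of lever below 0.02 m/s); the arm keeps its last pose, push and grip.
It fails at once if the lever is lifted: its underside over 25 mm above the roller, or its handle more than 40 mm above its start height (height (world z) of saddle above 0.115 m or height (world z) of pad above 0.142 m).
It fails at once if the robot touches the lid (contact force between any of the fingers, the arm and lid above 0.5 N).
It fails at once if a bystander is moved more than 20 mm or tipped (distance of any of septa_box, vial_a, bottle, beaker, mouse, tape from where it was at the start of the episode above 0.02 m or angle between any of septa_box, vial_a, bottle, beaker, mouse, tape's own z axis and vertical above 0.3 rad).
It also fails if it takes over 48 s, if anything falls off the work surface, if the arm or the gripper's body presses on something with over 40 N, if the wrist force passes 120 N, or if a joint passes its speed limit or range.

### The arm

A 7-joint arm with a two-finger parallel gripper is mounted at the origin on a cart in front of the work surface, level with it; the furniture and walls round the work are solid. World frame = base frame: x ahead of the robot, y to its left, z up, the work surface at z = 0. Lengths are in m, angles in rad, forces in N, time in s.
With the tool pointing down it reaches from about 0.425 to 0.95 m from the base axis. Payload 4.7 kg.
Tool frame: the origin (TCP) lies between the finger pads; the fingertips stand 25 mm ahead of it and the grasp point (between the pads) lies 6 mm ahead of it; z points along the fingers, y is the line along which they close (so a half turn about z gives the same grasp; the last joint's range is limited). The gripper opens to 85 mm and grips with 20 to 120 N. Pads are 22 mm wide; open, the fingers measure 114 mm over their backs; the gripper's body (76 mm by 85 mm) begins 54 mm behind the grasp point. The pads swing forward as they close: fully open they stand 13 mm farther back than shut.
Start: joints at [-1.19, 0.469, -0.049, 1.532, 0.024, 1.141, -0.082], TCP at [0.269, 0.619, 0.256] pointing down, gripper open.
Joint ranges: [-2.59, 2.59], [-0.33, 1.99], [-1.39, 1.29], [0.1, 2.45], [-1.04, 4.18], [0.21, 1.99], [-2.66, 2.66]. Speed limits (rad/s): [2.57, 2.57, 3.14, 3.14, 3.14, 3.14, 3.14].

### API

Orientations are given as a 3x3 rotation matrix whose columns are the frame's x, y, z axes.
In Python, from rig import * gives the robot as it stands. Calls block until the motion is done:
- movep(position, orientation): joint-space move of the TCP to a pose.
- move_l(position, attitude=None, feed=0.15, until_force=None): straight line of the TCP; attitude=None keeps the orientation; feed is the mean speed in m/s. With until_force (N) it stops when the force on the tool has changed by that much, and returns True; else False.
- move_joints(angles): joint-space move.
- command_gripper(opening, newtons=None): finger opening in m; newtons is the grip in N (None keeps the last); returns when the fingers have stopped.
- sleep(seconds).
- inverse_kinematics(position, orientation): joint angles nearest the present ones, or None.
- sense(): the state.
- camera(name): name is "scene" or "top" or "wrist"; returns (picture, depth): 420x560x3 uint8, red, green, blue; 420x560 float32, m along the optical axis (not along the pixel's ray), 0 where there is no reading.
- camera_params(name): a dict with "K" (3x3 intrinsics, pixels), "dist" ([k1, k2, p1, p2, k3] as OpenCV has them; the pictures are not rectified), "position" and "rotation" of the camera in the world; the wrist camera has in their place "tool_from_camera" (4x4, takes a point from camera to tool coordinates, whose origin is the TCP and whose axes are the flange's). Camera axes: x right, y down, z forward; pixel columns grow to the right and rows downward; lengths in m; the calibration is good to about 2 mm. A picture is of the moment at which its call begins: read the wrist's pose just before it. camera_params takes no time and is no camera call.
A pose or a line that the arm cannot do raises Unreachable and nothing moves.
- finish_job(): hands the job in; it is judged then, once.
The state is a dict: "time_s": time; "joint_pos": joint angles; "qd": joint speeds; "joint_efforts": joint torques, N m; "position": TCP position; "tcp_rot": TCP orientation; "wrist_force": force on the tool from outside, world axes, zero at the start; "ft_torque": the same for the moment, N m; "finger_gap": finger opening in m; "gripper_force": force on a finger pad.
Only numpy, scipy, OpenCV 4.12 (cv2) and the standard library are available. Lean on these libraries where they do the work, as an engineer would, in place of code of your own. Each camera call takes 0.05 s, during which the arm holds its last target. There are 200 camera calls.

## Working session

There is one attempt and no reset: what is moved stays moved. The work goes in short steps, each a Python script; the robot and the scene stay as the last script left them, time stands still between calls to the robot, and variables do not carry over. Pictures are saved under pics/ and viewed, at most 10 in all, crops included, and the job is handed in when it is done.

```bash
ls; mkdir -p pics
python3 - <<'E'
from rig import *
import cv2,numpy as np
s=sense();print(s['time_s'],s['position'],s['tcp_rot'],s['wrist_force'])
for n in ("scene","top"):
    p,d=camera(n);cv2.imwrite(f"pics/{n}0.png",p[...,::-1]);np.save(f"pics/{n}0.npy",d);c=camera_params(n);print(n,c)
E
```

```text
pics
0.0 [0.26875273 0.61860837 0.25524148] [[-9.17193093e-01  3.98442412e-01 -6.88879969e-04]
 [ 3.98442994e-01  9.17191239e-01 -1.84713699e-03]
 [-1.04143048e-04 -1.96866069e-03 -9.99998057e-01]] [0.2309347  1.41141512 0.67505022]
scene {'K': array([[494.10850798,   0.        , 285.59144827],
       [  0.        , 494.10850798, 210.92780334],
       [  0.        ,   0.        ,   1.        ]]), 'dist': array([-0.17237267,  0.        ,  0.        ,  0.        ,  0.        ]), 'position': array([-0.00114008, -1.03334454,  0.88546047]), 'rotation': array([[ 0.9070041 , -0.21990759,  0.35914372],
       [-0.42085839, -0.50349507,  0.75456672],
       [ 0.01489214, -0.83554375, -0.54922205]])}
top {'K': array([[458.98442405,   0.        , 283.63954835],
       [  0.        , 458.98442405, 205.11056996],
       [  0.        ,   0.        ,   1.        ]]), 'dist': array([-0.04626897,  0.        ,  0.        ,  0.        ,  0.        ]), 'position': array([0.42416406, 0.02814216, 1.81427958]), 'rotation': array([[-5.71360377e-05, -9.98686548e-01,  5.12364717e-02],
       [-9.99790185e-01,  1.10656264e-03,  2.04538903e-02],
       [-2.04837214e-02, -5.12245529e-02, -9.98477072e-01]])}
```

View pics/scene0.png

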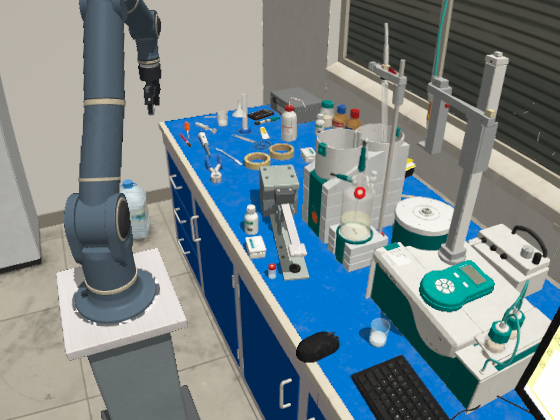

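View pics/top0.png

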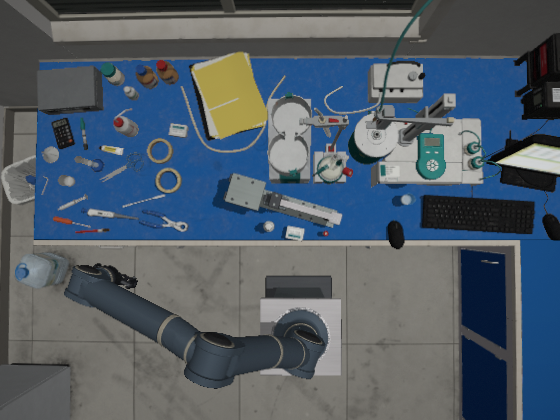

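The scene picture shows the unit with the box at (280,180) and the handle at (298,250). In the top picture the box is at (245,192) and the handle end at about (335,215), with the stop beyond it.

Run:
```python
import cv2,numpy as np
a=cv2.imread("pics/top0.png")[165:245,215:350];cv2.imwrite("pics/tc.png",cv2.resize(a,None,fx=5.9,fy=5.9,interpolation=cv2.INTER_CUBIC))
a=cv2.imread("pics/scene0.png")[155:285,235:335];cv2.imwrite("pics/sc.png",cv2.resize(a,None,fx=4.6,fy=4.6,interpolation=cv2.INTER_CUBIC))
```

```text
(no output)
```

View pics/tc.png

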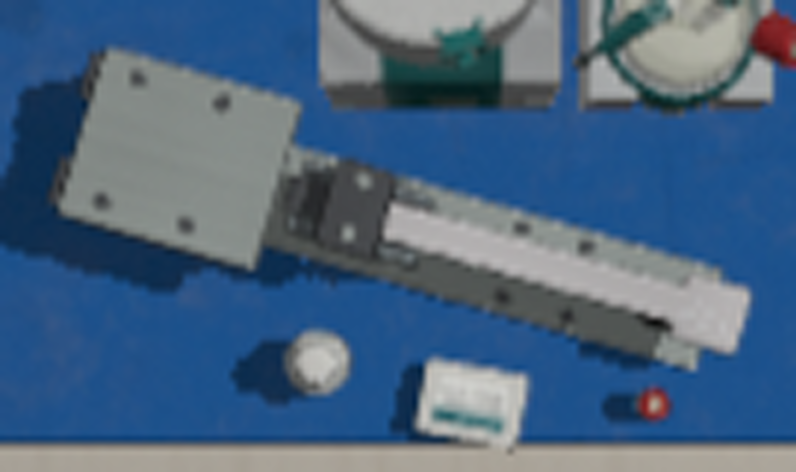

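View pics/sc.png

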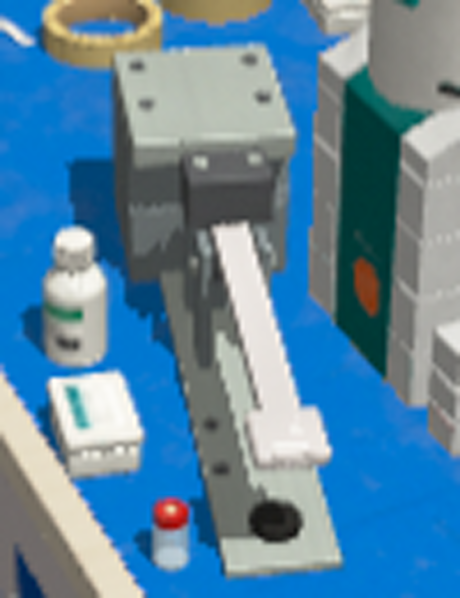

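The enlarged crops show:
- **Top view:** the handle end corners are at about (342.1,214.2) and (339.2,224.8), and the lid's front corners at (265.8,182.3) and (257.7,210.8).
- **Scene view:** the handle's near corners are at about (306.5,252.5) and (289.8,255.5), and the lid's front corners at (299.1,184.3) and (262.2,185.9).

```bash
cat > h.py <<'E'
from rig import *
import cv2,numpy as np
def ray(n,px):
    c=camera_params(n);u=cv2.undistortPoints(np.array([[px]],float),c['K'],c['dist'])[0,0]
    return np.array(c['position']),np.array(c['rotation'])@np.r_[u,1]
def atz(n,px,z):
    p,d=ray(n,px);return p+d*(z-p[2])/d[2]
def tri(a,b):
    p,d=ray(*a);q,e=ray(*b);t=np.linalg.lstsq(np.c_[d,-e],q-p,rcond=None)[0]
    x,y=p+d*t[0],q+e*t[1];return (x+y)/2,np.linalg.norm(x-y)
E
python3 - <<'E'
from h import *
np.set_printoptions(precision=4,suppress=True)
P={'lidR':((265.8,182.3),(299.1,184.3),.127),'lidL':((257.7,210.8),(262.2,185.9),.127),'hR':((342.1,214.2),(306.5,252.5),.102),'hL':((339.2,224.8),(289.8,255.5),.102)}
R={}
for k,(a,b,z) in P.items():
    R[k]=atz("top",a,z);print(k,R[k],atz("scene",b,z),tri(("top",a),("scene",b)))
f=(R['lidR']+R['lidL'])/2;h=(R['hR']+R['hL'])/2;v=(f-h)[:2];print(f,h,np.linalg.norm(v),np.degrees(np.arctan2(v[1],v[0])))
w=(R['lidL']-R['lidR'])[:2];print(np.degrees(np.arctan2(w[1],w[0])),np.linalg.norm(w))
D=np.load("pics/top0.npy");c=camera_params("top")
for q in [(338,219),(330,217),(300,206),(245,192),(296,232),(269,226),(325,233),(327,225)]:
    p,d=ray("top",q);print(q,p+d*D[q[1],q[0]])
E
```

```text
lidR [0.5952 0.1286 0.127 ] [0.5948 0.1263 0.127 ] (array([0.5956, 0.1286, 0.1256]), np.float64(0.0006192797549921991))
lidL [0.4899 0.1583 0.127 ] [0.488  0.1621 0.127 ] (array([0.4883, 0.1588, 0.1288]), np.float64(0.003196315064839577))
hR [ 0.4779 -0.1546  0.102 ] [ 0.4786 -0.1546  0.102 ] (array([ 0.4782, -0.1547,  0.1023]), np.float64(0.0006470051374394564))
hL [ 0.4384 -0.1436  0.102 ] [ 0.4342 -0.1484  0.102 ] (array([ 0.4376, -0.1436,  0.0975]), np.float64(0.001958753335488988))
[0.5425 0.1435 0.127 ] [ 0.4582 -0.1491  0.102 ] 0.304500454311659 73.91141987080687
164.2724224393629 0.10944387977912408
(338, 219) [ 0.4601 -0.1396  0.0981]
(330, 217) [ 0.4674 -0.1092  0.1064]
(300, 206) [0.5083 0.0022 0.1095]
(245, 192) [0.5593 0.2054 0.128 ]
(296, 232) [0.4112 0.0167 0.0262]
(269, 226) [0.4341 0.1186 0.0879]
(325, 233) [ 0.4074 -0.0951  0.0384]
(327, 225) [ 0.4385 -0.1054  0.0047]
```

```bash
cat >> h.py <<'E'
th=np.radians(73.95);u=np.array([np.cos(th),np.sin(th),0]);n=np.array([-u[1],u[0],0])
O=np.array([.5425,.1435,0])-.080*u
def U(x,z,y=0): return O+u*x+n*y+np.array([0,0,z])   # unit frame -> world
def rot(s): return np.c_[s*u,-s*n,[0,0,-1]]
def unit(p): d=np.array(p)-O;return np.array([d@u,d@n,d[2]])
E
python3 - <<'E'
from h import *
np.set_printoptions(precision=4,suppress=True)
command_gripper(0.0,40)
q=sense()['joint_pos']
best=min((1,-1),key=lambda s:(lambda j:9 if j is None else np.abs(np.array(j)-q).max())(inverse_kinematics(U(-.27,.2),rot(s))))
print(best,inverse_kinematics(U(-.27,.2),rot(best)))
w=np.array([.20,.42,.25])
movep(w,np.array(sense()['tcp_rot']))
movep(U(-.27,.2),rot(best))
s=sense();print(s['time_s'],s['position'],unit(s['position']),s['joint_pos'],s['finger_gap'],s['wrist_force'])
p,d=camera("wrist");cv2.imwrite("pics/w1.png",p[...,::-1]);p,d=camera("scene");cv2.imwrite("pics/s1.png",p[...,::-1])
E
```

```text
1 [-0.4408  0.3108  0.9329  2.0721 -0.3176  0.9056  0.3886]
4.075 [ 0.4462 -0.1918  0.1999] [-0.2689 -0.0002  0.1999] [-0.5548  0.3754  1.1043  2.0758 -0.4198  0.9347  0.5012] 0.00028943565853732585 [0.2559 0.2235 0.1199]
```

View pics/w1.png

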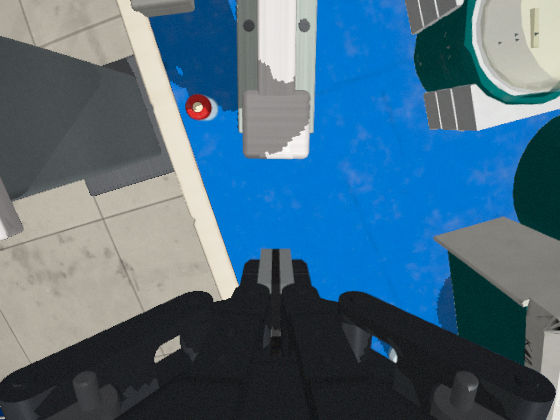

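The wrist view shows the handle plate with its end corners at about (243,157) and (309,158), centred at column 277. The fingers are in line with it at column 276. I'll check the end face by calibration, then descend and push.

Run:
```python
from h import *
np.set_printoptions(precision=4,suppress=True)
c=camera_params("wrist");s=sense();T=np.eye(4);T[:3,:3]=s['tcp_rot'];T[:3,3]=s['position'];M=T@c['tool_from_camera']
E=[]
for px in [(243,157),(309,158)]:
    v=M[:3,:3]@np.r_[cv2.undistortPoints(np.array([[px]],float),c['K'],c['dist'])[0,0],1];p=M[:3,3]+v*(.102-M[2,3])/v[2];E.append(p);print(unit(p))
print("end mean",unit(sum(E)/2))
move_l(U(-.27,.113),feed=.12)
move_l(U(-.242,.113),feed=.06)
f0=np.array(sense()['wrist_force'])
r=move_l(U(-.205,.113),feed=.02,until_force=18)
s=sense();print(r,s['time_s'],unit(s['position']),np.array(s['wrist_force'])-f0)
p,d=camera("top");cv2.imwrite("pics/t2.png",cv2.resize(p[165:245,215:350,::-1],None,fx=5.9,fy=5.9,interpolation=cv2.INTER_CUBIC))
```

```text
[-0.2249  0.0218  0.102 ]
[-0.2255 -0.0215  0.102 ]
end mean [-0.2252  0.0002  0.102 ]
False 7.6667 [-0.2091 -0.0001  0.1133] [ -4.5673 -14.1247  -2.0172]
```

View pics/t2.png

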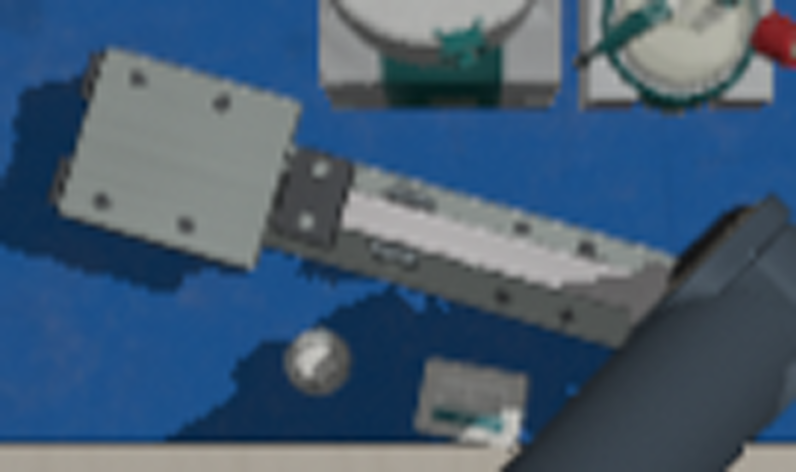

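The top view shows the lever's block has moved to about 5 mm from the lid's front edge, having travelled roughly 27 mm. Next I'll push a little harder to confirm it is home.

Run:
```python
from h import *
np.set_printoptions(precision=4,suppress=True)
for x in (-.202,-.199,-.196):
    r=move_l(U(x,.113),feed=.02,until_force=14);s=sense();print(r,s['time_s'],unit(s['position']),np.array(s['wrist_force'])@u)
    if r or np.array(s['wrist_force'])@u<-28: break
sleep(.3);s=sense();print(unit(s['position']),np.array(s['wrist_force'])@u)
```

```text
False 8.0167 [-0.2089 -0.0002  0.1135] -20.757177786943664
False 8.3167 [-0.2087 -0.0002  0.1137] -27.822350560985253
False 8.6167 [-0.2085 -0.0003  0.1139] -33.060661374420455
[-0.2085 -0.0003  0.1139] -33.16073626084649
```

The finger stalled at −208.7 mm while the force rose to 33 N, so the lever is home. Now I'll move above the pad and press along the arc.

Run:
```python
from h import *
np.set_printoptions(precision=4,suppress=True)
move_l(U(-.225,.113),feed=.08)
move_l(U(-.225,.16),feed=.12)
move_l(U(-.187,.16),feed=.12)
f0=np.array(sense()['wrist_force']);print(f0)
r=move_l(U(-.187,.115),feed=.04,until_force=4)
s=sense();print(r,s['time_s'],unit(s['position']),np.array(s['wrist_force'])-f0)
for a in (5,10,15,20):
    t=np.radians(a);h=.176
    x=-h*np.cos(t)-.012*np.sin(t)-.011+.002*a/20; z=.09-h*np.sin(t)+.012*np.cos(t)+.025-.004
    move_l(U(x,z),feed=.04)
    s=sense();w=np.array(s['wrist_force'])-f0;print(a,s['time_s'],unit(s['position']),[x,z],w@u,w@n,w[2])
    if w[2]>45: break
```

```text
[-0.3138 -0.2946  0.6486]
True 11.45 [-0.1874 -0.0002  0.1169] [-0.6509  1.1477  5.3536]
5 11.825 [-0.1873 -0.001   0.1084] [np.float64(-0.18687613577711912), np.float64(0.1076149256535131)] 0.14649580657737324 1.2010922230422658 9.109254782229668
10 12.3583 [-0.1861 -0.0014  0.0931] [np.float64(-0.18540994266215177), np.float64(0.09225561376676675)] -0.2023815411308961 -0.5156787026112579 7.824741161632972
15 12.8917 [-0.1835 -0.0013  0.0778] [np.float64(-0.1826087739681063), np.float64(0.07703895797742516)] -1.6580443678535288 -0.05577184675747722 6.910213054205918
20 13.4333 [-0.1797 -0.0012  0.0627] [np.float64(-0.1784901429782279), np.float64(0.06208076622411321)] -3.0137320383669124 0.16559110819388123 5.234813366280541
```

Run:
```python
from h import *
np.set_printoptions(precision=4,suppress=True)
for z in (.060,.056,.052,.048,.044):
    move_l(U(-.177,z),feed=.02);s=sense();w=np.array(s['wrist_force']);print(s['time_s'],unit(s['position']),w@u,w@n,w[2])
    if w[2]>22: break
sleep(.5);s=sense();print(s['wrist_force'],unit(s['position']))
p,d=camera("scene");cv2.imwrite("pics/s3.png",cv2.resize(p[145:285,225:345,::-1],None,fx=4.2,fy=4.2,interpolation=cv2.INTER_CUBIC))
```

```text
13.7083 [-0.179  -0.0014  0.0609] -4.76050484774791 0.6278615557823796 7.953831893135258
14.0583 [-0.1791 -0.0018  0.0596] -3.6284517504825424 9.136678629260468 43.521004987407885
[-10.3825  -1.2953  42.5845] [-0.1791 -0.0018  0.0596]
```

View pics/s3.png

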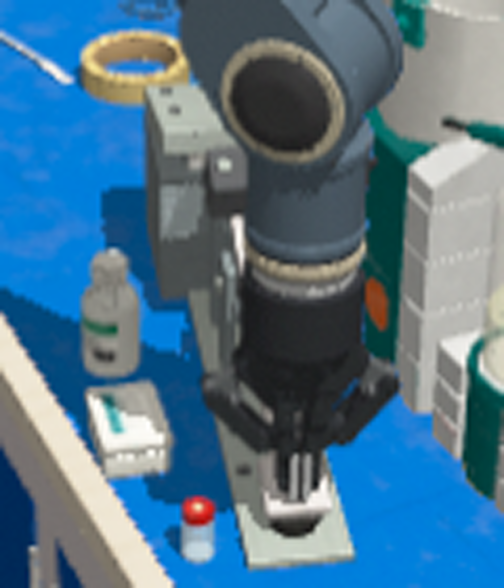

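The scene view shows the fingertips holding the handle plate down on the black stop at about (297,510), with the bystanders still in place. I'll ease the push a little, check the lid's tilt by depth, and hand in.

Run:
```python
from h import *
np.set_printoptions(precision=4,suppress=True)
move_l(U(-.177,.0575),feed=.02);sleep(.5)
s=sense();print(s['time_s'],unit(s['position']),s['wrist_force'])
p,d=camera("top");P=[]
for r in range(170,220):
    for c in range(222,268):
        o,v=ray("top",(c,r));P.append(unit(o+v*d[r,c]))
P=np.array(P);P=P[(P[:,0]>.095)&(P[:,0]<.2)&(abs(P[:,1])<.045)&(P[:,2]>.1)]
a=np.polyfit(P[:,0],P[:,2],1);print("lid angle",-np.arctan(a[0]),len(P))
if -np.arctan(a[0])>.19 and s['wrist_force'][2]>10: print(finish_job())
```

```text
15.3583 [-0.1791 -0.0016  0.06  ] [-7.2202 -1.3852 28.4043]
lid angle 0.23886650090280565 678
the job is handed in; nothing more can be done
None
```

The lever went fully home and is held down on its stop with about 28 N, the lid stands open at about 0.24 rad by depth, and the job is handed in; the verdict was not shown.

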